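Load a label roll and snug its guide with the recessed knob

TASK

Stand the smallest of the three label rolls upright in the empty bay of the label holder and let go of it. Then reach into the round well of the holder and turn the recessed knob clockwise until the sliding guide holds the roll snugly against the sprung stop: stop turning when you feel it bear firmly, well before the roll is squeezed hard. Move the guide with the knob only, and leave the other things on the desk where they are.

Things in the scene. Friction and masses are not known exactly. Their poses are not given: they have to be found in the camera images.
- holder: Label holder, fixed to the desk: grey plate 120 (x) x 245 (y) x 10 mm, from y = -108 to +137 mm of its origin (on the underside, z up). At the +y end a knob housing 110 x 100 mm (y = 35 to 135), 58 mm high plus lip; at the -y end a low wall. Between them is the open bay, free on its +x and -x sides. The roll stands in it with its centre on x = 0.
- bay (a point): Point on the top of the holder's plate (10 mm above the desk), axes as the holder's, 17 mm to -y of its origin: the middle of the bay at the closest setting of the stop. A roll of 60 mm set down upright with its centre here (within 5 mm along y) touches neither guide nor stop.
- end_wall (a point): Middle of the inner top edge of the wall at the -y end of the bay, 44 mm high, y = -94 mm of the holder. Before it stands the stop: a steel plate with a sprung black rubber pad, 62 mm wide, top 42 mm high. The stop's setting differs every time and is not measured: the pad's face is anywhere from 25 to 40 mm to +y of this point. The pad yields 0.4 mm per newton, at most 6 mm.
- jaw: The sliding guide, grey, 60 mm wide, top 42 mm high, with a shallow V face (20 degrees each side) that looks to -y of the holder. Origin at the bottom of the V, on the plate's top; at knob 0 it is at y = +24 mm of the holder and it moves to -y by 15 mm per rad of knob. A 60 mm roll lying in the V has its centre 32 mm from the V's bottom.
- knob (a joint): Turn of the knob, rad, clockwise from above: 0 to 3.0, starts at 0 to 0.2. The roll bears on the stop at 1.0 to 2.1, by the stop's setting. Free running takes 0.075 N m; then the torque grows 0.015 N m per N of clamping, about 4 N per 0.1 rad; standing still, friction may act either way. 5 to 8 N is snug, over 12 N too hard. Let go, friction holds about 5 N; more slips back to that.
- knob_grip (a point): On the knob's axis at the height to grip, 42 mm above the desk. The grip is a black upright bar 40 mm long (this point's x axis) and 14 mm thick (y axis), 20 to 50 mm above the desk, on a disc 44 mm across. z up; the point turns with the knob.
- well (a point): Centre of the mouth of the round well in which the knob sits: 62 mm above the desk at the lip, 76 mm across, its floor 16 mm above the desk. The top of the knob lies 12 mm below the lip.
- roll_small: The smallest label roll: white paper roll with a brown core, standing upright, 60 mm across and 40 mm high, about 0.11 kg. Origin at the centre of its underside, z along the core.
- roll_mid: Middle label roll, white, 68 mm across, 50 mm high; not to be moved. Origin under its centre.
- roll_big: Largest label roll, white, 72 mm across, 58 mm high; not to be moved. Origin under its centre.
- clip: Black binder clip with wire handles, 35 x 32 x 44 mm; leave alone. Origin under its centre.
There are look-alikes about, which are no part of the job. What is shaped like the roll_small but green or red is not meant.

How it is judged:
By the outcome, as a careful person would: the job done as asked, in the order asked, and still so for the second after the job is handed in, with the robot touching nothing.
It also fails if it takes over 72 s, if anything falls off the work surface, if the arm or the gripper's body presses on something with over 40 N, if the wrist force passes 120 N, or if a joint passes its speed limit or range.

ROBOT

A 6-joint arm with a two-finger parallel gripper is mounted at the origin on the work surface; the furniture and walls round the work are solid. World frame = base frame: x ahead of the robot, y to its left, z up, the work surface at z = 0. Lengths are in m, angles in rad, forces in N, time in s.
With the tool pointing down it reaches from about 0.35 to 0.725 m from the base axis. Payload 6 kg.
Tool frame: the origin (TCP) lies between the finger pads; the fingertips stand 11 mm ahead of it and the grasp point (between the pads) lies 8 mm behind it; z points along the fingers, y is the line along which they close (so a half turn about z gives the same grasp; the last joint's range is limited). The gripper opens to 85 mm and grips with 20 to 120 N. Pads are 22 mm wide; open, the fingers measure 114 mm over their backs; the gripper's body (76 mm by 85 mm) begins 54 mm behind the grasp point. The pads swing forward as they close: fully open they stand 13 mm farther back than shut.
Start: joints at [-0.908, 0.04, 0.085, 0, -1.615, -0.334], TCP at [0.194, -0.568, 0.242] pointing down, gripper open.
Joint ranges: [-2.56, 2.56], [-1.29, 2.01], [-1.08, 1.49], [-3.29, 1.98], [-2.81, -0.18], [-2.99, 2.99]. Speed limits (rad/s): [2.57, 2.57, 3.01, 3.14, 3.14, 3.14].

INTERFACE

Orientations are given as a unit quaternion [w, x, y, z].
In Python, from cell import * gives the robot as it stands.
- The arm moves only by the tool play_rows, never from a script. Its argument "series" is a list of rows, each an object with "xyz": the shift along the tool's x, y, z scaled (see below), a list of three; "rot": the turn, a rotation vector about the tool's x, y, z scaled (see below), a list of three. In form: [{"xyz": [x, y, z], "rot": [wx, wy, wz]}, ...]. A call has 1 to 12 rows; each row is the pose to reach, as a shift and turn from the pose commanded when the call began, along the tool's axes at that moment; what a row does not reach only later rows make up. The controller multiplies each number of a shift by 20 cm and each number of a turn by pi/4 rad. A row lasts 1/12 s, in which the tool goes at most 41.7 mm and 7.16 degrees, less where a joint would pass 70% of its speed; a pose out of reach is approached as far as the arm can. A call with a number of a shift or a turn outside -1 to 1 is refused whole. A call with a gripper value outside its range is refused whole. "grip" is the closure, from -1 (fully open) to 1 (shut), set as the call begins (left out, the last holds). The fingers move at their own pace and stop on an object; "newtons" is the grip in N (left out, the last holds). Time passes only in rows, so rows that repeat a pose let the fingers close. It gives the time, the measured TCP pose, the force, the opening and the grip force at its end, in the units of the state.
- state(): the state, without advancing time (a new reading comes with each control period).
- grab_frame(name): name is "scene" or "top" or "wrist"; returns the picture (480x640x3 uint8, red, green, blue); there is no depth.
- calibration(name): a dict with "K" (3x3 intrinsics, pixels), "xyz" and "rotation" of the camera in the world; the wrist camera has in their place "hand_eye" (4x4, takes a point from camera to tool coordinates, whose origin is the TCP and whose axes are the flange's). Camera axes: x right, y up, looking along -z (the intrinsics and any distortion apply to the point x, -y, -z); pixel columns grow to the right and rows downward; lengths in m; the calibration is good to about 2 mm. A picture is of the moment at which its call begins: read the wrist's pose just before it. calibration takes no time and is no camera call.
- close_job(): hands the job in; it is judged then, once.
The state is a dict: "time": time; "qpos": joint angles; "dq": joint speeds; "tau": joint torques, N m; "tcp_pos": TCP position; "tool_rot": TCP orientation; "force": force on the tool from outside, world axes, zero at the start; "ft_torque": the same for the moment, N m; "width": finger opening in m; "grip_force": force on a finger pad.
Only numpy, scipy, OpenCV 4.12 (cv2) and the standard library are available. Lean on these libraries where they do the work, as an engineer would, in place of code of your own. Each camera call takes 0.05 s, during which the arm holds its last target. There are 200 camera calls.

## Working session

There is one attempt and no reset: what is moved stays moved. The work goes in short steps, Python scripts to look and compute and a tool call to move; the robot and the scene stay as the last step left them, time stands still between calls to the robot, and variables do not carry over. Pictures are saved under pics/ and viewed, at most 10 in all, crops included, and the job is handed in when it is done.

Besides the shell and the picture viewer there is one more tool, called after "Emit:" as a command line: name --argument value ..., lists and objects as JSON in quotes. play_rows: Moves the arm, as the interface text tells. Shifts and turns lie within -1 to 1; 1 stands for 20 cm of shift or pi/4 rad of turn. Its arguments: {"type":"object","properties":{"series":{"type":"array"},"grip":{"type":"number"},"newtons":{"type":"number"}},"required":["series"]}

```bash
mkdir -p pics; ls; python3 - <<'E'
from cell import *
import cv2
for n in("top","scene"):
    cv2.imwrite(f"pics/{n}0.png",grab_frame(n)[:,:,::-1]); c=calibration(n); print(n,{k:(v.tolist() if hasattr(v,'tolist') else v) for k,v in c.items()})
print(calibration("wrist")); print(state())
E
```

```text
pics
top {'K': [[594.008303898454, 0.0, 319.8746109319655], [0.0, 594.008303898454, 245.8553299078185], [0.0, 0.0, 1.0]], 'xyz': [0.24038560127988348, -0.13450469573738302, 1.6892142058820656], 'rotation': [-0.7004309490549172, -0.04628467917681889, 0.05101007293236823, 0.7103887573286626]}
scene {'K': [[501.32799114329066, 0.0, 320.52845486535193], [0.0, 501.32799114329066, 241.54895668877518], [0.0, 0.0, 1.0]], 'xyz': [-0.5003062914775411, -0.6204406334360189, 0.686123306836071], 'rotation': [0.7393827744076191, 0.42560608826321, -0.26564774758223564, -0.449003167858608]}
{'K': array([[349.56020516,   0.        , 319.03637405],
       [  0.        , 349.56020516, 238.21545215],
       [  0.        ,   0.        ,   1.        ]]), 'hand_eye': array([[ 1.23601119e-04,  9.59353423e-01,  2.82207361e-01,
         7.23707740e-02],
       [ 9.99999947e-01, -3.33328097e-05, -3.24666115e-04,
         1.62260181e-04],
       [-3.02062785e-04,  2.82207386e-01, -9.59353376e-01,
        -1.32468139e-01],
       [ 0.00000000e+00,  0.00000000e+00,  0.00000000e+00,
         1.00000000e+00]])}
{'time': 0.1, 'qpos': array([-9.08274644e-01,  4.07914651e-02,  8.39289559e-02, -3.76578233e-04,
       -1.61549595e+00, -3.33717701e-01]), 'dq': array([ 0.00151314, -0.00082415,  0.00245236,  0.00200761,  0.0016833 ,
        0.00072392]), 'tau': array([-4.71501349e-03, -3.69347191e+01,  3.48280478e+01,  6.95173770e+00,
       -4.58636612e-03, -7.37250900e-06]), 'tcp_pos': array([ 0.19373538, -0.56758105,  0.24137248]), 'tool_rot': array([-2.07924818e-04, -1.63670517e-01,  9.86514732e-01,  7.76026793e-04]), 'force': array([ 0.45127767, -0.00365529, -0.76297002]), 'ft_torque': array([ 0.02054776, -0.01250773, -0.02663941]), 'grip_force': 0.0, 'width': 0.08519775781465842}
```

View pics/top0.png

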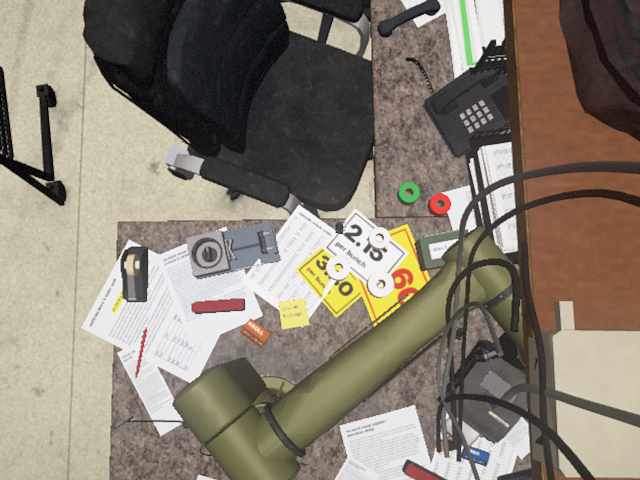

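View pics/scene0.png

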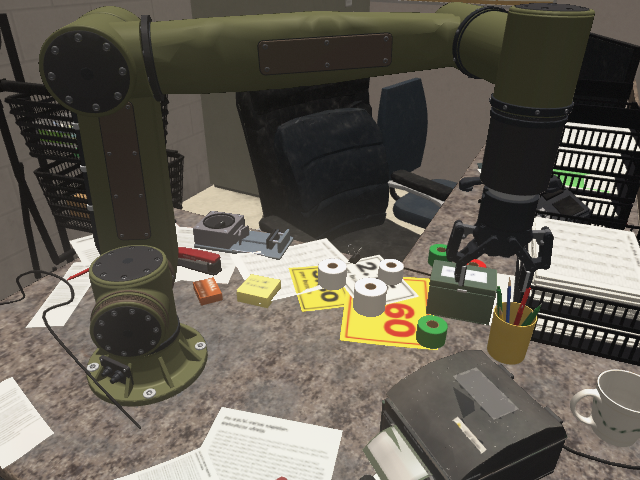

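The top view shows the holder at about (190–278, 222–278) with its knob at (207,252), and white rolls at (378,237), (338,268) and (379,284). Green and red look-alikes are at (408,192) and (440,204). In the scene view the white rolls are at (391,270), (332,272) and (370,293). Next I'll crop both views closely.

```bash
cat > h.py <<'E'
from cell import *
import numpy as np, cv2
from scipy.spatial.transform import Rotation as R
def q2R(q): return R.from_quat([q[1],q[2],q[3],q[0]]).as_matrix()
def cam(n,st=None):
    c=calibration(n)
    if n=="wrist":
        st=st or state(); H=np.eye(4); H[:3,:3]=q2R(st["tool_rot"]); H[:3,3]=st["tcp_pos"]
        M=H@c["hand_eye"]; return np.array(c["K"]),M[:3,3],M[:3,:3]
    return np.array(c["K"]),np.array(c["xyz"]),q2R(c["rotation"])
def px2w(cm,u,v,z):
    K,o,Rm=cm; d=Rm@np.array([(u-K[0,2])/K[0,0],-(v-K[1,2])/K[1,1],-1]); return o+d*(z-o[2])/d[2]
def w2px(cm,p):
    K,o,Rm=cm; q=Rm.T@(np.asarray(p)-o); return np.array([K[0,2]-K[0,0]*q[0]/q[2],K[1,2]+K[1,1]*q[1]/q[2]])
E
python3 - <<'E'
from h import *
t=cv2.imread("pics/top0.png");s=cv2.imread("pics/scene0.png")
a=cv2.resize(t[205:305,180:290],None,fx=3.6,fy=3.0,interpolation=3)
a=cv2.resize(t[215:290,180:290],(396*1,270),interpolation=3)
b=cv2.resize(t[215:305,315:425],(396,324),interpolation=3)
c=cv2.resize(s[200:265,185:295],(396,234),interpolation=3)
d=cv2.resize(s[235:325,310:420],(396,324),interpolation=3)
o=np.zeros((600,800,3),np.uint8); o[:270,:396]=a;o[:234,400:796]=c;o[272:596,:396]=b;o[272:596,400:796]=d
cv2.imwrite("pics/crop1.png",o)
T=cam("top");S=cam("scene")
for n,p,q,h in(("A",(378,237),(391,265),.04),("B",(338,268),(332,267),.05),("C",(379,284),(370,284),.058)):
    for z in(.04,.05,.058): print(n,z,px2w(T,*p,z).round(3),px2w(S,*q,z).round(3))
print("well",px2w(T,207,252,.06))
E
```

```text
A 0.04 [ 0.492 -0.311  0.04 ] [ 0.487 -0.313  0.04 ]
A 0.05 [ 0.49 -0.31  0.05] [ 0.472 -0.318  0.05 ]
A 0.058 [ 0.489 -0.309  0.058] [ 0.46  -0.322  0.058]
B 0.04 [ 0.406 -0.197  0.04 ] [ 0.412 -0.192  0.04 ]
B 0.05 [ 0.405 -0.196  0.05 ] [ 0.398 -0.198  0.05 ]
B 0.058 [ 0.404 -0.196  0.058] [ 0.387 -0.204  0.058]
C 0.04 [ 0.36 -0.31  0.04] [ 0.389 -0.299  0.04 ]
C 0.05 [ 0.359 -0.309  0.05 ] [ 0.375 -0.304  0.05 ]
C 0.058 [ 0.358 -0.308  0.058] [ 0.364 -0.308  0.058]
well [0.45322997 0.16492491 0.06      ]
```

View pics/crop1.png

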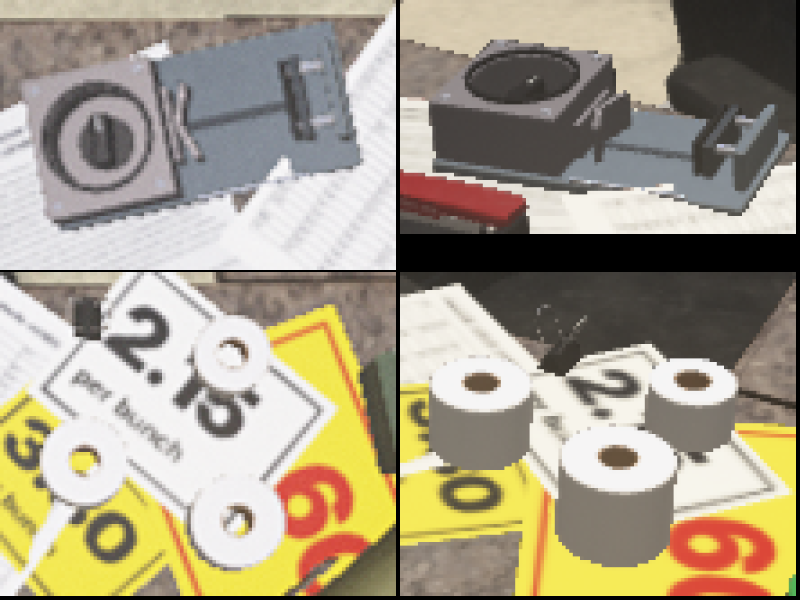

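The crop shows the smallest white roll at upper right in both halves: top (378,237), scene (391,265). Both cameras place it at about (0.49,−0.31) with z=0.04, so its height agrees.

Candidates:
- **Chosen:** white A at (378,237).
- **Rejected on size:** white B at (338,268) and white C at (379,284).
- **Rejected on colour:** green at (408,192), red at (440,204), and green in the scene view at (432,330).

The black clip is at (339,228). Next I'll work out the move to look at the holder.

```bash
cat >> h.py <<'E'
def rel(target,yaw=None,st=None):
    """scaled shift/turn from the state pose to world target with tool down; yaw = world angle of tool y"""
    st=st or state(); Rm=q2R(st["tool_rot"]); d=Rm.T@(np.array(target)-st["tcp_pos"])/.2
    w=None
    if yaw is not None:
        opts=[]
        for k in(0,np.pi):
            y=np.array([np.cos(yaw+k),np.sin(yaw+k),0]); z=np.array([0,0,-1.]); G=np.c_[np.cross(y,z),y,z]
            opts.append(R.from_matrix(Rm.T@G).as_rotvec()/(np.pi/4))
        w=[o.round(3) for o in sorted(opts,key=np.linalg.norm)]
    return d.round(3),w
E
python3 - <<'E'
from h import *
T=cam("top")
f=lambda x,y,z:px2w(T,180+x/3.6,215+y/3.6,z).round(4)
print("well",f(97,137,.062),"c1",f(330,22,.01),"c2",f(360,162,.01),"hc",f(22,82,.058),f(152,57,.058),f(180,195,.058),f(50,218,.058))
w=f(97,137,.062);e=(f(330,22,.01)+f(360,162,.01))/2
print(e-w,np.hypot(*(e-w)[:2]))
print(rel([.44,.13,.28]), rel([.49,-.31,.24]))
E
```

```text
well [0.45   0.1647 0.062 ] c1 [ 0.5466 -0.0102  0.01  ] c2 [ 0.434  -0.0335  0.01  ] hc [0.4941 0.2236 0.058 ] [0.5122 0.1237 0.058 ] [0.4049 0.1014 0.058 ] [0.3887 0.2006 0.058 ]
[ 0.0403  -0.18655 -0.052  ] 0.19085332719132775
(array([-2.292,  2.904, -0.189]), None) (array([-1.818,  0.741,  0.008]), None)
```

Emit:
play_rows --series '[{"xyz":[-0.9,0.37,-0.1],"rot":[0,0,0]},{"xyz":[-0.9,0.37,-0.1],"rot":[0,0,0]},{"xyz":[-0.9,0.37,-0.1],"rot":[0,0,0]},{"xyz":[-0.9,0.37,-0.1],"rot":[0,0,0]},{"xyz":[-0.9,0.37,-0.1],"rot":[0,0,0]},{"xyz":[-0.9,0.37,-0.1],"rot":[0,0,0]}]'

```text
time: 0.6
tcp_pos: [0.3436, -0.4367, 0.2625]
tool_rot: [0.001, -0.166, 0.986, 0.0]
force: [-1.1, -1.5, -0.1]
width: 0.0851
grip_force: 0.0
```

Emit:
play_rows --series '[{"xyz":[-0.9,0.37,0],"rot":[0,0,0]},{"xyz":[-0.9,0.37,0],"rot":[0,0,0]},{"xyz":[-0.9,0.37,0],"rot":[0,0,0]},{"xyz":[-0.9,0.37,0],"rot":[0,0,0]},{"xyz":[-0.9,0.37,0],"rot":[0,0,0]},{"xyz":[-0.9,0.37,0],"rot":[0,0,0]},{"xyz":[-0.9,0.37,0],"rot":[0,0,0]}]'

```text
time: 1.18
tcp_pos: [0.4874, -0.3104, 0.2612]
tool_rot: [-0.001, -0.165, 0.986, 0.001]
force: [-0.6, 0.2, 0.2]
width: 0.0853
grip_force: 0.0
```

```bash
python3 - <<'E'
from h import *
st=state(); im=grab_frame("wrist"); cv2.imwrite("pics/w1.png",im[:,:,::-1])
np.save("w1.npy",np.r_[st["tcp_pos"],st["tool_rot"]])
print(st["tcp_pos"],st["tool_rot"],st["qpos"],st["time"]); W=cam("wrist",st); print("A exp",w2px(W,[.491,-.311,.04]))
print(rel([.45,.1,.28],np.radians(12.2)))
E
```

```text
[ 0.48742001 -0.3104083   0.26124392] [-8.30358736e-04 -1.64885281e-01  9.86312271e-01  5.08694710e-04] [-2.20301369e-01 -1.39588367e-02  6.47306611e-02 -3.18439070e-04
 -1.65140736e+00 -1.01923674e+00] 1.1833
A exp [316.82252812 212.03967752]
(array([-0.492,  2.005, -0.091]), [array([ 0.002, -0.   , -1.851]), array([-1.000e-03, -2.000e-03,  2.149e+00])])
```

View pics/w1.png

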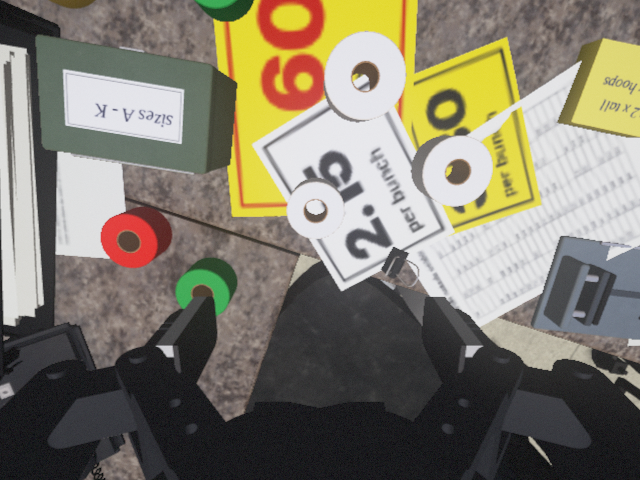

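The wrist view shows the small white roll at (316,210), where it was expected at (317,212). It is clearly smaller than the other two, at (457,170) and (364,76). I'll rotate and look down on the holder from above its well.

Emit:
play_rows --series '[{"xyz":[-0.2,0.9,0],"rot":[0,0,-0.92]},{"xyz":[-0.2,0.9,0],"rot":[0,0,-0.92]},{"xyz":[-0.2,0.9,0],"rot":[0,0,-0.92]},{"xyz":[-0.2,0.9,0],"rot":[0,0,-0.92]},{"xyz":[-0.2,0.9,0],"rot":[0,0,-0.92]},{"xyz":[-0.2,0.9,0],"rot":[0,0,-0.92]},{"xyz":[-0.2,0.9,0],"rot":[0,0,-0.92]}]'

```text
time: 1.82
tcp_pos: [0.4659, -0.1282, 0.2628]
tool_rot: [0.001, -0.504, 0.864, -0.0]
force: [0.3, -0.2, -0.5]
width: 0.0857
grip_force: 0.0
```

```bash
python3 - <<'E'
from h import *
st=state();print(st["tcp_pos"],st["qpos"],rel([.45,.165,.26],np.radians(12.2)))
E
```

```text
[ 0.46588059 -0.12820866  0.26283937] [ 1.50243924e-01 -2.71317302e-01 -1.63254913e-01 -8.92526457e-06
 -1.67757299e+00 -6.65505506e-01] (array([-1.237,  0.792,  0.014]), [array([-0.002,  0.001, -0.927]), array([1.000e-03, 2.000e-03, 3.073e+00])])
```

Emit:
play_rows --series '[{"xyz":[-0.99,0.63,0],"rot":[0,0,-0.92]},{"xyz":[-0.99,0.63,0],"rot":[0,0,-0.92]},{"xyz":[-0.99,0.63,0],"rot":[0,0,-0.92]},{"xyz":[-0.99,0.63,0],"rot":[0,0,-0.92]},{"xyz":[-0.99,0.63,0],"rot":[0,0,-0.92]},{"xyz":[-0.99,0.63,0],"rot":[0,0,-0.92]},{"xyz":[-0.99,0.63,0],"rot":[0,0,-0.92]},{"xyz":[-0.99,0.63,0],"rot":[0,0,-0.92]}]'

```text
time: 2.48
tcp_pos: [0.4554, 0.1061, 0.262]
tool_rot: [0.0, 0.774, -0.633, -0.0]
force: [-0.3, -0.0, -0.6]
width: 0.0852
grip_force: 0.0
```

```bash
python3 - <<'E'
from h import *
st=state(); im=grab_frame("wrist"); cv2.imwrite("pics/w2.png",im[:,:,::-1])
np.save("w2.npy",np.r_[st["tcp_pos"],st["tool_rot"]])
print(st["tcp_pos"],st["tool_rot"],st["qpos"],st["time"])
E
```

```text
[0.45538556 0.10608443 0.26203264] [ 4.09582785e-04  7.74317313e-01 -6.32797378e-01 -9.19597552e-05] [ 6.62595597e-01 -3.13087120e-01 -1.97720039e-01  1.84435339e-06
 -1.68700296e+00 -4.62120409e-01] 2.4833
```

View pics/w2.png

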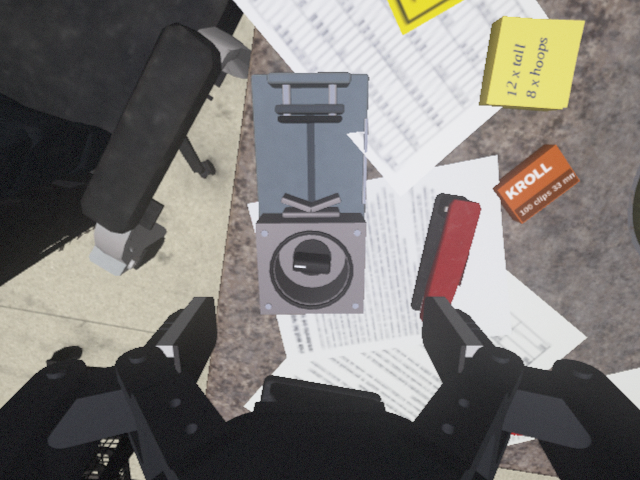

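The wrist view shows the holder from its end wall at (309,78), past the pad at (310,115) and the V guide at (311,205), to the well at (312,268) with its bar roughly along holder x. I'll enlarge it to pick points.

```bash
python3 - <<'E'
from h import *
im=cv2.imread("pics/w2.png")[62:322,242:382]
im=cv2.rotate(cv2.resize(im,None,fx=3,fy=3,interpolation=cv2.INTER_CUBIC),cv2.ROTATE_90_COUNTERCLOCKWISE)
for i in range(0,780,60): cv2.line(im,(i,0),(i,8),(0,0,255),1)
for i in range(0,420,60): cv2.line(im,(0,i),(8,i),(0,0,255),1)
cv2.imwrite("pics/w2c.png",im)
E
```

```text
(no output)
```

View pics/w2c.png

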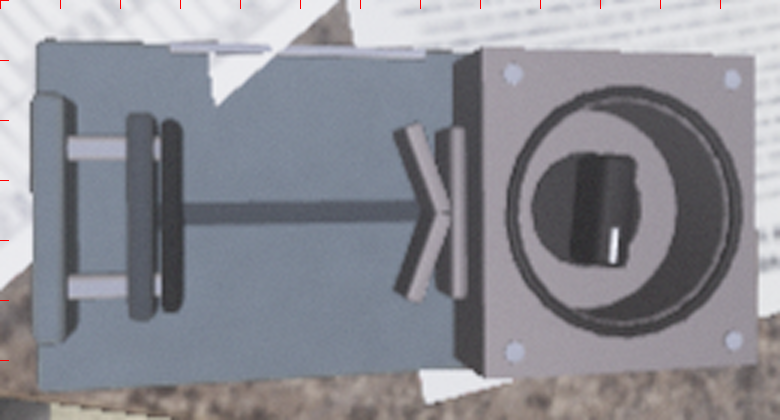

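```bash
python3 - <<'E'
from h import *
from scipy.optimize import least_squares
a=np.load("w2.npy"); W=cam("wrist",dict(tcp_pos=a[:3],tool_rot=a[3:]))
px=lambda X,Y:(242+(419-Y)/3,62+X/3)
s=-1
P=[((-.060,-.108,.01),(38,42)),((.060,-.108,.01),(40,390)),((-.055,.035,.058),(482,47)),((.055,.035,.058),(485,377)),((-.055,.135,.058),(755,57)),((.055,.135,.058),(757,365)),((0,.085,.062),(622,211))]
def tr(p,L): c,n=np.cos(p[2]),np.sin(p[2]); return [p[0]+c*L[0]-n*L[1],p[1]+n*L[0]+c*L[1],L[2]]
f=lambda p:np.concatenate([w2px(W,tr(p,L))-px(*q) for L,q in P])
r=least_squares(f,[.468,.08,.21],loss="soft_l1"); print(r.x,np.degrees(r.x[2]),f(r.x).round(1))
p=r.x; np.save("holder.npy",p); inv=lambda w:(R.from_euler('z',-p[2]).as_matrix()@np.array([w[0]-p[0],w[1]-p[1],w[2]])).round(4)
print("jawV",inv(px2w(W,*px(447,212),.042)),"pad",inv(px2w(W,*px(184,212),.042)),"wall",inv(px2w(W,*px(76,212),.044)))
print("bar",[inv(px2w(W,*px(*q),.05)) for q in((600,155),(636,158),(570,260),(625,267),(607,211))])
print("bay",tr(p,[0,-.017,.01]),"knob",tr(p,[0,.085,.042]))
T=cam("top"); print("top well chk",w2px(T,tr(p,[0,.085,.062])), w2px(T,tr(p,[-.06,-.108,.01])), w2px(T,tr(p,[.06,-.108,.01])))
st=state(); print(rel([.491,-.311,.15],p[2]))
E
```

```text
[0.46760731 0.08510539 0.20558872] 11.779365693725842 [ 1.9 -0.9 -1.1 -0.9  0.1  0.5 -0.9  0.   0.4  0.2  0.4  0.  -0.2  2.7]
jawV [-0.0001  0.0258  0.042 ] pad [-0.0011 -0.0598  0.042 ] wall [-0.0015 -0.0915  0.044 ]
bar [array([-0.0196,  0.0787,  0.05  ]), array([-0.0186,  0.0922,  0.05  ]), array([0.0168, 0.0674, 0.05  ]), array([0.0197, 0.0878, 0.05  ]), array([-0.    ,  0.0812,  0.05  ])]
bay [np.float64(0.47107774491102716), np.float64(0.0684633916154558), 0.01] knob [np.float64(0.4502551066226581), np.float64(0.1683153707381139), 0.042]
top well chk [205.62420269 252.99451163] [279.78893947 261.06842413] [271.03399332 220.49714906]
(array([2.075, 0.238, 0.562]), [array([ 0.   , -0.001, -0.008]), array([-1.000e-03, -1.000e-03,  3.992e+00])])
```

Emit:
play_rows --series '[{"xyz":[1.0,0.12,0],"rot":[0,0,0]},{"xyz":[1.0,0.12,0],"rot":[0,0,0]},{"xyz":[1.0,0.12,0],"rot":[0,0,0]},{"xyz":[1.0,0.12,0],"rot":[0,0,0]},{"xyz":[1.0,0.12,0],"rot":[0,0,0]},{"xyz":[1.0,0.12,0],"rot":[0,0,0]}]'

```text
time: 3.03
tcp_pos: [0.4712, -0.1015, 0.2624]
tool_rot: [0.001, 0.771, -0.636, 0.0]
force: [-0.8, 1.1, -0.6]
width: 0.0854
grip_force: 0.0
```

Emit:
play_rows --series '[{"xyz":[1.0,0.12,0.4],"rot":[0,0,0]},{"xyz":[1.0,0.12,0.4],"rot":[0,0,0]},{"xyz":[1.0,0.12,0.4],"rot":[0,0,0]},{"xyz":[1.0,0.12,0.4],"rot":[0,0,0]},{"xyz":[1.0,0.12,0.4],"rot":[0,0,0]},{"xyz":[1.0,0.12,0.4],"rot":[0,0,0]},{"xyz":[1.0,0.12,0.4],"rot":[0,0,0]},{"xyz":[1.0,0.12,0.4],"rot":[0,0,0]}]'

```text
time: 3.7
tcp_pos: [0.4879, -0.2969, 0.182]
tool_rot: [0.0, 0.774, -0.634, -0.0]
force: [0.0, -0.7, 0.2]
width: 0.0857
grip_force: 0.0
```

```bash
python3 - <<'E'
from h import *
st=state(); im=grab_frame("wrist"); cv2.imwrite("pics/w3.png",im[:,:,::-1])
np.save("w3.npy",np.r_[st["tcp_pos"],st["tool_rot"]])
W=cam("wrist",st); print(st["tcp_pos"],st["qpos"],w2px(W,[.491,-.311,.04]))
g=cv2.GaussianBlur(cv2.cvtColor(im,cv2.COLOR_RGB2GRAY),(5,5),1)
c=cv2.HoughCircles(g,cv2.HOUGH_GRADIENT,1,30,param1=80,param2=25,minRadius=35,maxRadius=65)
for u,v,r in c[0][:6]: print(u,v,r,px2w(W,u,v,.04).round(4))
E
```

```text
[ 0.48793164 -0.29685258  0.18204249] [-1.95265601e-01 -3.41311138e-02 -9.90075267e-02  1.17224110e-04
 -1.50692824e+00  3.93349823e-01] [317.77368565 209.81960331]
387.5 363.5 41.0 [ 0.4004 -0.1832  0.04  ]
156.5 54.5 49.7 [ 0.6251 -0.3984  0.04  ]
493.5 253.5 52.7 [ 0.3409 -0.3035  0.04  ]
318.5 209.5 40.0 [ 0.4905 -0.3114  0.04  ]
239.5 358.5 49.9 [ 0.5339 -0.1618  0.04  ]
467.5 155.5 41.1 [ 0.387  -0.3751  0.04  ]
```

View pics/w3.png

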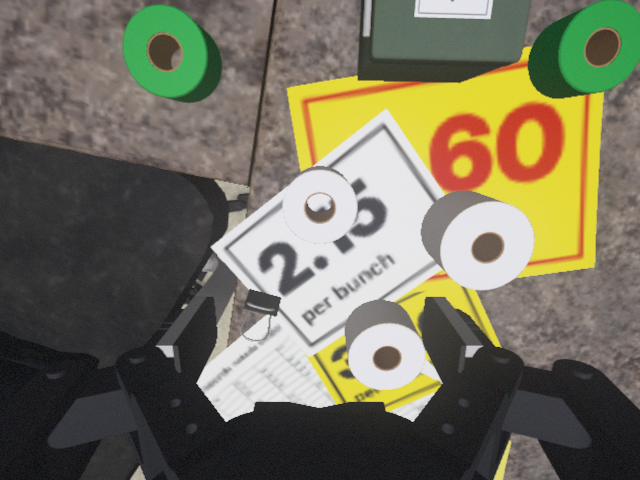

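The close view shows the roll at (319,206) with r≈37 px, i.e. (0.4905,−0.311). The clip at (262,300) and the mid roll at (386,357) are clear of the fingers.

```bash
python3 - <<'E'
from h import *
p=np.load("holder.npy"); print(rel([.4905,-.311,.10],p[2]),rel([.4905,-.311,.019],p[2]))
E
```

```text
(array([0.075, 0.005, 0.414]), [array([-0.001, -0.   , -0.007]), array([-1.000e-03,  1.000e-03,  3.993e+00])]) (array([0.075, 0.006, 0.819]), [array([-0.001, -0.   , -0.007]), array([-1.000e-03,  1.000e-03,  3.993e+00])])
```

Emit:
play_rows --series '[{"xyz":[0.075,0.005,0.2],"rot":[0,0,-0.007]},{"xyz":[0.075,0.005,0.35],"rot":[0,0,-0.007]},{"xyz":[0.075,0.005,0.5],"rot":[0,0,-0.007]},{"xyz":[0.075,0.005,0.6],"rot":[0,0,-0.007]},{"xyz":[0.075,0.005,0.7],"rot":[0,0,-0.007]},{"xyz":[0.075,0.005,0.78],"rot":[0,0,-0.007]},{"xyz":[0.075,0.005,0.815],"rot":[0,0,-0.007]},{"xyz":[0.075,0.005,0.815],"rot":[0,0,-0.007]},{"xyz":[0.075,0.005,0.815],"rot":[0,0,-0.007]}]'

```text
time: 4.5
tcp_pos: [0.4918, -0.3099, 0.0207]
tool_rot: [-0.0, 0.777, -0.629, 0.001]
force: [-0.4, -0.4, 0.8]
width: 0.0854
grip_force: 0.0
```

Emit:
play_rows --series '[{"xyz":[0,0,0],"rot":[0,0,0]},{"xyz":[0,0,0],"rot":[0,0,0]},{"xyz":[0,0,0],"rot":[0,0,0]},{"xyz":[0,0,0],"rot":[0,0,0]},{"xyz":[0,0,0],"rot":[0,0,0]},{"xyz":[0,0,0],"rot":[0,0,0]},{"xyz":[0,0,0],"rot":[0,0,0]},{"xyz":[0,0,0],"rot":[0,0,0]}]' --grip 0.6 --newtons 25

```text
time: 5.17
tcp_pos: [0.492, -0.3104, 0.0211]
tool_rot: [-0.0, 0.777, -0.63, 0.001]
force: [-0.8, 1.6, 6.1]
width: 0.0592
grip_force: 27.6
```

```bash
python3 - <<'E'
from h import *
p=np.load("holder.npy"); st=state(); print(st["tcp_pos"],st["width"],st["grip_force"])
c,n=np.cos(p[2]),np.sin(p[2]); b=p[:2]+[-n*-.020,c*-.020]; print(b)
print(rel([*b,.14],p[2]))
E
```

```text
[ 0.49196431 -0.31042679  0.02106601] 0.05917671382988131 27.550930380821228
[0.47169018 0.06552657]
(array([-1.859, -0.292, -0.597]), [array([-0.003, -0.002,  0.004]), array([ 3.000e-03, -4.000e-03, -3.996e+00])])
```

Emit:
play_rows --series '[{"xyz":[0,0,-0.15],"rot":[0,0,0]},{"xyz":[0,0,-0.3],"rot":[0,0,0]},{"xyz":[0,0,-0.45],"rot":[0,0,0]},{"xyz":[0,0,-0.6],"rot":[0,0,0]},{"xyz":[-0.2,-0.03,-0.6],"rot":[0,0,0]},{"xyz":[-0.4,-0.06,-0.6],"rot":[0,0,0]},{"xyz":[-0.6,-0.09,-0.6],"rot":[0,0,0]},{"xyz":[-0.8,-0.12,-0.6],"rot":[0,0,0]},{"xyz":[-0.95,-0.15,-0.6],"rot":[0,0,0]},{"xyz":[-0.95,-0.15,-0.6],"rot":[0,0,0]}]'

```text
time: 6.0
tcp_pos: [0.481, -0.1138, 0.1396]
tool_rot: [-0.001, 0.778, -0.628, -0.0]
force: [0.2, -1.9, -0.4]
width: 0.0596
grip_force: 27.6
```

Emit:
play_rows --series '[{"xyz":[-0.15,-0.02,0],"rot":[0,0,0]},{"xyz":[-0.3,-0.05,0],"rot":[0,0,0]},{"xyz":[-0.45,-0.07,0],"rot":[0,0,0]},{"xyz":[-0.6,-0.09,0],"rot":[0,0,0]},{"xyz":[-0.75,-0.12,0],"rot":[0,0,0]},{"xyz":[-0.85,-0.13,0],"rot":[0,0,0]},{"xyz":[-0.91,-0.14,0],"rot":[0,0,0]},{"xyz":[-0.91,-0.14,0],"rot":[0,0,0]},{"xyz":[-0.91,-0.14,0],"rot":[0,0,0]},{"xyz":[-0.91,-0.14,0],"rot":[0,0,0]}]'

```text
time: 6.83
tcp_pos: [0.4708, 0.0651, 0.1392]
tool_rot: [0.0, 0.777, -0.63, -0.0]
force: [-0.0, 0.4, -1.4]
width: 0.0593
grip_force: 27.6
```

```bash
python3 - <<'E'
from h import *
p=np.load("holder.npy"); st=state(); print(st["tcp_pos"],st["width"],st["grip_force"],st["force"],st["qpos"])
np.save("w4.npy",np.r_[st["tcp_pos"],st["tool_rot"]])
c,n=np.cos(p[2]),np.sin(p[2]); b=p[:2]+[-n*-.020,c*-.020]
print(rel([*b,.0315],p[2]))
cv2.imwrite("pics/w4.png",grab_frame("wrist")[:,:,::-1])
E
```

```text
[0.47078885 0.06509741 0.13923934] 0.05929979357168593 27.607693076133728 [-0.02831726  0.40556642 -1.35893355] [ 5.63646001e-01 -2.91884730e-01 -4.04284989e-01  4.53730095e-06
 -1.45870208e+00 -3.55589360e-01]
(array([-0.001, -0.005,  0.539]), [array([ 0.   , -0.   ,  0.003]), array([ 0.000e+00,  1.000e-03, -3.997e+00])])
```

View pics/w4.png

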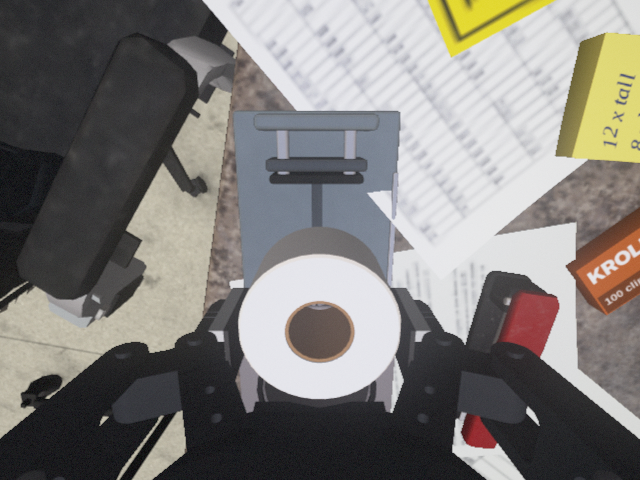

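The roll is held upright, top centre at (320,328), over the bay; the plate's corners show at (235,112) and (399,112). I'll check the centring numerically.

```bash
python3 - <<'E'
from h import *
p=np.load("holder.npy"); a=np.load("w4.npy"); W=cam("wrist",dict(tcp_pos=a[:3],tool_rot=a[3:]))
inv=lambda w:(R.from_euler('z',-p[2]).as_matrix()@np.array([w[0]-p[0],w[1]-p[1],w[2]])).round(4)
for q,z in(((320,326),.158),((235,112),.01),((399,112),.01),((317,184),.042),((316,130),.044)): print(q,inv(px2w(W,*q,z)))
print(inv(a[:3]))
E
```

```text
(320, 326) [-0.0021 -0.0248  0.158 ]
(235, 112) [ 0.0579 -0.1075  0.01  ]
(399, 112) [-0.0578 -0.1078  0.01  ]
(317, 184) [-0.0003 -0.0613  0.042 ]
(316, 130) [ 0.0004 -0.095   0.044 ]
[-0.001  -0.0202  0.1392]
```

Emit:
play_rows --series '[{"xyz":[-0.012,-0.005,0.12],"rot":[0,0,0.003]},{"xyz":[-0.012,-0.005,0.25],"rot":[0,0,0.003]},{"xyz":[-0.012,-0.005,0.36],"rot":[0,0,0.003]},{"xyz":[-0.012,-0.005,0.44],"rot":[0,0,0.003]},{"xyz":[-0.012,-0.005,0.49],"rot":[0,0,0.003]},{"xyz":[-0.012,-0.005,0.52],"rot":[0,0,0.003]},{"xyz":[-0.012,-0.005,0.535],"rot":[0,0,0.003]},{"xyz":[-0.012,-0.005,0.54],"rot":[0,0,0.003]},{"xyz":[-0.012,-0.005,0.54],"rot":[0,0,0.003]},{"xyz":[-0.012,-0.005,0.54],"rot":[0,0,0.003]}]'

```text
time: 7.72
tcp_pos: [0.4718, 0.0685, 0.0323]
tool_rot: [-0.001, 0.776, -0.631, 0.0]
force: [0.5, -0.2, -0.9]
width: 0.0593
grip_force: 27.6
```

Not touching yet; lower about 1.5 mm more.

Emit:
play_rows --series '[{"xyz":[0,0,0.004],"rot":[0,0,0]},{"xyz":[0,0,0.008],"rot":[0,0,0]},{"xyz":[0,0,0.008],"rot":[0,0,0]}]'

```text
time: 7.97
tcp_pos: [0.4717, 0.0686, 0.0311]
tool_rot: [-0.001, 0.776, -0.63, 0.0]
force: [-2.6, 0.9, 5.0]
width: 0.0595
grip_force: 28.1
```

Emit:
play_rows --series '[{"xyz":[0,0,0],"rot":[0,0,0]},{"xyz":[0,0,0],"rot":[0,0,0]},{"xyz":[0,0,0],"rot":[0,0,0]},{"xyz":[0,0,0],"rot":[0,0,0]},{"xyz":[0,0,0],"rot":[0,0,0]},{"xyz":[0,0,0],"rot":[0,0,0]}]' --grip -1

```text
time: 8.47
tcp_pos: [0.4712, 0.0683, 0.0296]
tool_rot: [0.0, 0.776, -0.631, -0.0]
force: [-1.3, 0.6, -0.9]
width: 0.0854
grip_force: 0.0
```

Emit:
play_rows --series '[{"xyz":[0,0,-0.06],"rot":[0,0,0]},{"xyz":[0,0,-0.15],"rot":[0,0,0]},{"xyz":[0,0,-0.3],"rot":[0,0,0]},{"xyz":[0,0,-0.45],"rot":[0,0,0]},{"xyz":[0,0,-0.6],"rot":[0,0,0]},{"xyz":[0,0,-0.6],"rot":[0,0,0]}]'

```text
time: 8.97
tcp_pos: [0.474, 0.0687, 0.1579]
tool_rot: [-0.005, 0.776, -0.63, 0.003]
force: [0.2, -0.2, 1.1]
width: 0.0852
grip_force: 0.0
```

```bash
python3 - <<'E'
from h import *
p=np.load("holder.npy"); st=state(); print(st["tcp_pos"],st["width"],st["qpos"])
c,n=np.cos(p[2]),np.sin(p[2]); y=.075; b=p[:2]+[-n*y,c*y]
print("over well",rel([*b,.20],p[2]))
E
```

```text
[0.47402606 0.06871428 0.1578964 ] 0.08517101268727714 [ 0.56928732 -0.29695977 -0.37554691  0.00340627 -1.48157758 -0.36307909]
over well (array([-0.462,  0.012, -0.21 ]), [array([-0.014,  0.001,  0.001]), array([-1.000e-03, -2.200e-02, -3.999e+00])])
```

Emit:
play_rows --series '[{"xyz":[-0.15,0.01,-0.15],"rot":[0,0,-0.16]},{"xyz":[-0.3,0.01,-0.2],"rot":[0,0,-0.32]},{"xyz":[-0.45,0.01,-0.21],"rot":[0,0,-0.48]},{"xyz":[-0.5,0.01,-0.21],"rot":[0,0,-0.64]},{"xyz":[-0.5,0.01,-0.21],"rot":[0,0,-0.8]},{"xyz":[-0.5,0.01,-0.21],"rot":[0,0,-0.92]},{"xyz":[-0.5,0.01,-0.21],"rot":[0,0,-0.92]}]'

```text
time: 9.55
tcp_pos: [0.4487, 0.1661, 0.1924]
tool_rot: [-0.0, 0.95, -0.314, 0.0]
force: [0.7, -0.5, 0.9]
width: 0.0854
grip_force: 0.0
```

Emit:
play_rows --series '[{"xyz":[0,0,0],"rot":[0,0,-0.16]},{"xyz":[0,0,0],"rot":[0,0,-0.32]},{"xyz":[0,0,0],"rot":[0,0,-0.48]},{"xyz":[0,0,0],"rot":[0,0,-0.64]},{"xyz":[0,0,0],"rot":[0,0,-0.8]},{"xyz":[0,0,0],"rot":[0,0,-0.92]},{"xyz":[0,0,0],"rot":[0,0,-0.92]},{"xyz":[0,0,0],"rot":[0,0,-0.92]},{"xyz":[0,0,0],"rot":[0,0,-0.92]}]' --grip 0.3

```text
time: 10.3
tcp_pos: [0.4488, 0.1657, 0.192]
tool_rot: [-0.0, 0.999, 0.038, 0.0]
force: [-0.2, -0.3, -0.0]
width: 0.0301
grip_force: 0.0
```

```bash
python3 - <<'E'
from h import *
st=state(); print(st["tcp_pos"],st["width"],st["qpos"],st["time"])
np.save("w5.npy",np.r_[st["tcp_pos"],st["tool_rot"]])
im=grab_frame("wrist")[:,:,::-1]; cv2.imwrite("pics/w5.png",im)
p=np.load("holder.npy");W=cam("wrist",st);c,n=np.cos(p[2]),np.sin(p[2])
w=lambda x,y,z:[p[0]+c*x-n*y,p[1]+n*x+c*y,z]
print("well exp",w2px(W,w(0,.085,.062)),"bay",w2px(W,w(0,-.02,.05)))
E
```

```text
[0.44883563 0.16571767 0.19198124] 0.03005832630088778 [ 7.76888957e-01 -2.92198724e-01 -3.08634229e-01 -3.06550690e-05
 -1.55402819e+00  8.70065535e-01] 10.3
well exp [315.96550057 228.73505226] bay [446.55968412 208.52197036]
```

View pics/w5.png

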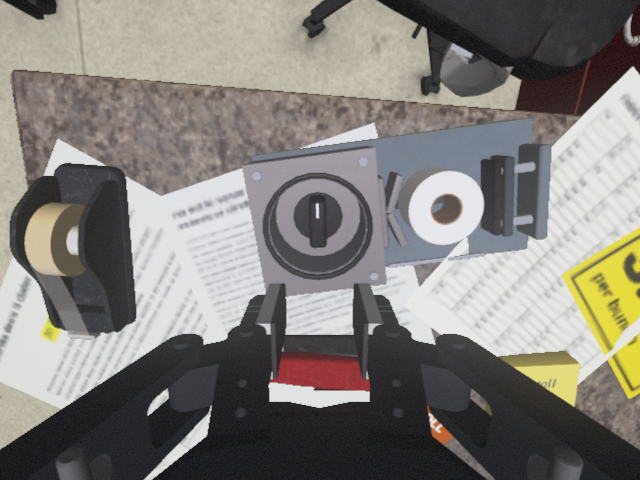

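The roll stands in the bay at (446,207). The well is centred at (317,226), and the knob bar is upright in the image at (318,193–247), so it lines up with the gripper.

```bash
python3 - <<'E'
from h import *
a=np.load("w5.npy"); st=dict(tcp_pos=a[:3],tool_rot=a[3:]); W=cam("wrist",st); p=np.load("holder.npy");c,n=np.cos(p[2]),np.sin(p[2])
inv=lambda w:(R.from_euler('z',-p[2]).as_matrix()@np.array([w[0]-p[0],w[1]-p[1],w[2]])).round(4)
well=px2w(W,317,226,.062); print(well,inv(well)); 
t=px2w(W,317.5,195,.05);print(t,inv(t),inv(px2w(W,446,207,.05)))
im=cv2.imread("pics/w5.png")[185:255,290:345]
g=cv2.cvtColor(im,cv2.COLOR_BGR2GRAY)
for r in range(5,70,6): print(r+185,g[r,8:50:1].tolist())
w=[p[0]-n*.0845,p[1]+c*.0845]; print(w,rel([*w,.10],st=state()),rel([*w,.045]))
E
```

```text
[0.45249895 0.16767815 0.062     ] [0.0021 0.0839 0.062 ]
[0.4746466  0.16901555 0.05      ] [0.024  0.0807 0.05  ] [ 0.0013 -0.0196  0.05  ]
190 [158, 157, 158, 156, 154, 155, 157, 157, 156, 156, 156, 154, 155, 155, 153, 157, 154, 156, 157, 157, 157, 155, 156, 157, 154, 155, 157, 157, 157, 157, 154, 156, 157, 156, 155, 155, 155, 155, 156, 154, 155, 155]
196 [154, 155, 154, 154, 149, 142, 119, 81, 73, 77, 78, 76, 67, 52, 54, 52, 46, 48, 49, 46, 46, 49, 48, 54, 50, 50, 62, 75, 77, 76, 76, 71, 77, 114, 142, 147, 153, 153, 154, 154, 154, 152]
202 [95, 72, 76, 76, 79, 75, 79, 73, 77, 73, 68, 52, 57, 55, 58, 57, 62, 64, 74, 84, 73, 62, 60, 61, 63, 59, 54, 58, 66, 72, 78, 78, 72, 73, 77, 74, 76, 71, 69, 110, 147, 153]
208 [74, 77, 75, 76, 74, 74, 76, 76, 75, 72, 66, 55, 58, 62, 71, 68, 73, 114, 204, 235, 206, 100, 73, 74, 72, 62, 54, 55, 65, 74, 69, 71, 73, 73, 72, 70, 71, 72, 74, 70, 73, 70]
214 [73, 70, 72, 73, 72, 75, 74, 70, 74, 72, 64, 53, 55, 64, 64, 69, 70, 94, 196, 235, 205, 99, 72, 70, 69, 64, 54, 56, 60, 71, 69, 70, 70, 66, 71, 72, 68, 71, 69, 67, 69, 71]
220 [73, 74, 71, 72, 72,
[... 554 characters left out ...]
, 118, 83, 58, 59, 59, 66, 64, 68, 65, 66, 65, 65, 67, 67, 63, 64, 58, 52, 69, 97, 131, 147, 146, 144, 145, 149, 148, 146, 145, 145, 146, 146]
244 [147, 145, 147, 144, 147, 145, 146, 145, 144, 146, 146, 123, 78, 56, 61, 63, 63, 66, 64, 62, 63, 63, 56, 63, 61, 60, 54, 55, 99, 135, 145, 143, 146, 145, 146, 142, 147, 146, 145, 143, 145, 144]
250 [133, 141, 142, 145, 146, 146, 143, 145, 147, 145, 146, 147, 144, 142, 146, 144, 144, 148, 147, 144, 145, 145, 144, 143, 142, 145, 144, 143, 143, 144, 144, 141, 146, 145, 143, 142, 145, 144, 141, 129, 116, 83]
[np.float64(0.45035717837897365), np.float64(0.1678259002522185)] (array([ 0.008, -0.01 ,  0.459]), None) (array([ 0.008, -0.01 ,  0.734]), None)
```

Emit:
play_rows --series '[{"xyz":[0.007,-0.008,0.12],"rot":[0,0,0]},{"xyz":[0.007,-0.008,0.25],"rot":[0,0,0]},{"xyz":[0.007,-0.008,0.36],"rot":[0,0,0]},{"xyz":[0.007,-0.008,0.46],"rot":[0,0,0]},{"xyz":[0.007,-0.008,0.53],"rot":[0,0,0]},{"xyz":[0.007,-0.008,0.57],"rot":[0,0,0]},{"xyz":[0.007,-0.008,0.6],"rot":[0,0,0]},{"xyz":[0.007,-0.008,0.6],"rot":[0,0,0]}]'

```text
time: 11.02
tcp_pos: [0.4498, 0.1673, 0.071]
tool_rot: [0.0, 0.999, 0.04, -0.001]
force: [-0.6, 0.5, -0.2]
width: 0.0301
grip_force: 0.0
```

Emit:
play_rows --series '[{"xyz":[0,0,0.03],"rot":[0,0,0]},{"xyz":[0,0,0.06],"rot":[0,0,0]},{"xyz":[0,0,0.09],"rot":[0,0,0]},{"xyz":[0,0,0.12],"rot":[0,0,0]},{"xyz":[0,0,0.15],"rot":[0,0,0]},{"xyz":[0,0,0.17],"rot":[0,0,0]},{"xyz":[0,0,0.17],"rot":[0,0,0]}]'

```text
time: 11.6
tcp_pos: [0.4495, 0.1672, 0.0365]
tool_rot: [0.0, 0.999, 0.04, -0.001]
force: [-1.2, -0.1, 0.1]
width: 0.0297
grip_force: 0.0
```

```bash
python3 - <<'E'
from h import *
st=state(); print(st["tcp_pos"],st["width"],st["force"],st["ft_torque"],st["qpos"],rel([.4505,.1672,.038]))
E
```

```text
[0.44948076 0.16715232 0.03645496] 0.029655412321868732 [-1.24056222 -0.1250817   0.14014892] [ 0.01696125 -0.00960971 -0.02611344] [ 7.77844476e-01 -2.15921206e-01 -5.33462285e-01 -5.10288228e-04
 -1.25505264e+00  8.73527615e-01] (array([ 0.005,  0.   , -0.008]), None)
```

Emit:
play_rows --series '[{"xyz":[0.005,0,0],"rot":[0,0,0]},{"xyz":[0.005,0,0],"rot":[0,0,0]},{"xyz":[0.005,0,0],"rot":[0,0,0]},{"xyz":[0.005,0,0],"rot":[0,0,0]},{"xyz":[0.005,0,0],"rot":[0,0,0]},{"xyz":[0.005,0,0],"rot":[0,0,0]}]' --grip 1 --newtons 30

```text
time: 12.1
tcp_pos: [0.4512, 0.1674, 0.0379]
tool_rot: [0.0, 0.999, 0.04, 0.0]
force: [1.6, -3.6, -0.6]
width: 0.0136
grip_force: 33.3
```

```bash
cat > s.py <<'E'
from h import *
st=state(); R0=q2R(st["tool_rot"]); print("t",st["time"],"tcp",st["tcp_pos"].round(4),"w",round(st["width"],4),"F",st["force"].round(2),"M",st["ft_torque"].round(4),"q6",round(st["qpos"][5],3),"yaw",round(np.degrees(np.arctan2(R0[1,1],R0[0,1])),2),"tau6",st["tau"][5].round(4))
E
python3 s.py
```

```text
t 12.1 tcp [0.4512 0.1674 0.0379] w 0.0136 F [ 1.62 -3.64 -0.6 ] M [-0.914  -0.5155  0.0752] q6 0.875 yaw -85.39 tau6 -0.0299
```

Emit:
play_rows --series '[{"xyz":[0,0,0],"rot":[0,0,0.06]},{"xyz":[0,0,0],"rot":[0,0,0.12]},{"xyz":[0,0,0],"rot":[0,0,0.18]},{"xyz":[0,0,0],"rot":[0,0,0.24]},{"xyz":[0,0,0],"rot":[0,0,0.3]},{"xyz":[0,0,0],"rot":[0,0,0.36]},{"xyz":[0,0,0],"rot":[0,0,0.42]},{"xyz":[0,0,0],"rot":[0,0,0.48]},{"xyz":[0,0,0],"rot":[0,0,0.54]},{"xyz":[0,0,0],"rot":[0,0,0.6]},{"xyz":[0,0,0],"rot":[0,0,0.66]},{"xyz":[0,0,0],"rot":[0,0,0.72]}]'

```text
time: 13.1
tcp_pos: [0.4513, 0.1675, 0.0379]
tool_rot: [-0.0, 0.97, -0.241, 0.0]
force: [2.1, -2.5, -0.7]
width: 0.0132
grip_force: 33.4
```

```bash
python3 s.py
```

```text
t 13.1 tcp [0.4513 0.1675 0.0379] w 0.0132 F [ 2.13 -2.5  -0.7 ] M [-0.8892 -0.5595  0.083 ] q6 0.307 yaw -117.91 tau6 0.6627
```

Emit:
play_rows --series '[{"xyz":[0,0,0],"rot":[0,0,0.05]},{"xyz":[0,0,0],"rot":[0,0,0.1]},{"xyz":[0,0,0],"rot":[0,0,0.15]},{"xyz":[0,0,0],"rot":[0,0,0.2]},{"xyz":[0,0,0],"rot":[0,0,0.25]},{"xyz":[0,0,0],"rot":[0,0,0.3]},{"xyz":[0,0,0],"rot":[0,0,0.35]},{"xyz":[0,0,0],"rot":[0,0,0.4]},{"xyz":[0,0,0],"rot":[0,0,0.44]},{"xyz":[0,0,0],"rot":[0,0,0.48]}]'

```text
time: 13.93
tcp_pos: [0.4513, 0.1675, 0.0379]
tool_rot: [-0.0, 0.908, -0.418, 0.0]
force: [1.9, -2.4, -0.3]
width: 0.0136
grip_force: 33.4
```

```bash
python3 s.py
```

```text
t 13.9333 tcp [0.4513 0.1675 0.0379] w 0.0136 F [ 1.92 -2.41 -0.32] M [-0.8855 -0.6996  0.0818] q6 -0.069 yaw -139.47 tau6 0.397
```

Emit:
play_rows --series '[{"xyz":[0,0,0],"rot":[0,0,0.025]},{"xyz":[0,0,0],"rot":[0,0,0.05]},{"xyz":[0,0,0],"rot":[0,0,0.075]},{"xyz":[0,0,0],"rot":[0,0,0.1]},{"xyz":[0,0,0],"rot":[0,0,0.12]}]'

```text
time: 14.35
tcp_pos: [0.4513, 0.1675, 0.0379]
tool_rot: [-0.0, 0.888, -0.461, 0.0]
force: [3.7, -3.8, -0.8]
width: 0.0132
grip_force: 33.4
```

```bash
python3 s.py
```

```text
t 14.35 tcp [0.4513 0.1675 0.0379] w 0.0132 F [ 3.75 -3.83 -0.77] M [-1.1188 -1.1432  0.0809] q6 -0.163 yaw -144.87 tau6 0.1164
```

Emit:
play_rows --series '[{"xyz":[0,0,0],"rot":[0,0,0.025]},{"xyz":[0,0,0],"rot":[0,0,0.05]},{"xyz":[0,0,0],"rot":[0,0,0.075]},{"xyz":[0,0,0],"rot":[0,0,0.1]},{"xyz":[0,0,0],"rot":[0,0,0.12]}]'

```text
time: 14.77
tcp_pos: [0.4513, 0.1676, 0.0379]
tool_rot: [-0.0, 0.865, -0.502, 0.0]
force: [4.2, -3.3, -0.1]
width: 0.0134
grip_force: 33.4
```

```bash
python3 s.py
```

```text
t 14.7667 tcp [0.4513 0.1676 0.0379] w 0.0134 F [ 4.24 -3.32 -0.14] M [-1.2041 -1.3106  0.0996] q6 -0.258 yaw -150.28 tau6 0.1137
```

Emit:
play_rows --series '[{"xyz":[0,0,0],"rot":[0,0,0.025]},{"xyz":[0,0,0],"rot":[0,0,0.05]},{"xyz":[0,0,0],"rot":[0,0,0.075]},{"xyz":[0,0,0],"rot":[0,0,0.1]}]'

```text
time: 15.1
tcp_pos: [0.4513, 0.1676, 0.0379]
tool_rot: [-0.0, 0.844, -0.536, 0.0]
force: [3.4, -2.7, -0.1]
width: 0.0135
grip_force: 33.4
```

```bash
python3 s.py
```

```text
t 15.1 tcp [0.4513 0.1676 0.0379] w 0.0135 F [ 3.39 -2.72 -0.07] M [-1.2614 -1.3737  0.0775] q6 -0.336 yaw -154.78 tau6 0.2274
```

Emit:
play_rows --series '[{"xyz":[0,0,0],"rot":[0,0,0.02]},{"xyz":[0,0,0],"rot":[0,0,0.04]},{"xyz":[0,0,0],"rot":[0,0,0.06]},{"xyz":[0,0,0],"rot":[0,0,0.08]}]'

```text
time: 15.43
tcp_pos: [0.4513, 0.1675, 0.0379]
tool_rot: [-0.0, 0.827, -0.562, 0.0]
force: [3.9, -3.5, -0.5]
width: 0.0135
grip_force: 33.4
```

```bash
python3 s.py
```

```text
t 15.4333 tcp [0.4513 0.1675 0.0379] w 0.0135 F [ 3.91 -3.52 -0.45] M [-1.2433 -1.3152  0.0865] q6 -0.399 yaw -158.37 tau6 0.1652
```

Emit:
play_rows --series '[{"xyz":[0,0,0],"rot":[0,0,0.02]},{"xyz":[0,0,0],"rot":[0,0,0.04]},{"xyz":[0,0,0],"rot":[0,0,0.06]},{"xyz":[0,0,0],"rot":[0,0,0.08]}]'

```text
time: 15.77
tcp_pos: [0.4513, 0.1675, 0.0379]
tool_rot: [-0.0, 0.809, -0.588, 0.0]
force: [3.3, -3.9, -0.7]
width: 0.0133
grip_force: 33.4
```

```bash
python3 s.py
```

```text
t 15.7667 tcp [0.4513 0.1675 0.0379] w 0.0133 F [ 3.26 -3.87 -0.7 ] M [-1.2739 -1.3608  0.1406] q6 -0.462 yaw -161.97 tau6 0.1651
```

Emit:
play_rows --series '[{"xyz":[0,0,0],"rot":[0,0,0.015]},{"xyz":[0,0,0],"rot":[0,0,0.03]}]'

```text
time: 15.93
tcp_pos: [0.4513, 0.1675, 0.0379]
tool_rot: [-0.0, 0.802, -0.597, 0.0]
force: [4.0, -3.7, -0.5]
width: 0.0134
grip_force: 33.4
```

```bash
python3 s.py
```

```text
t 15.9333 tcp [0.4513 0.1675 0.0379] w 0.0134 F [ 3.97 -3.73 -0.46] M [-1.1921 -1.3684  0.0657] q6 -0.485 yaw -163.31 tau6 0.0948
```

```bash
cat > avg.py <<'E'
from h import *
m=[]
for i in range(8):
    m.append(state()["ft_torque"][2]); grab_frame("wrist")
print("Mz",np.mean(m).round(4),"sd",np.std(m).round(4))
E
python3 avg.py; python3 s.py
```

```text
Mz -0.0105 sd 0.0361
t 16.3333 tcp [0.4513 0.1676 0.0379] w 0.0131 F [ 4.15 -4.03 -1.21] M [-1.2551 -1.3997  0.0089] q6 -0.485 yaw -163.29 tau6 0.0196
```

Emit:
play_rows --series '[{"xyz":[0,0,0],"rot":[0,0,0.02]},{"xyz":[0,0,0],"rot":[0,0,0.04]},{"xyz":[0,0,0],"rot":[0,0,0.06]},{"xyz":[0,0,0],"rot":[0,0,0.06]}]'

```text
time: 16.67
tcp_pos: [0.4513, 0.1675, 0.0379]
tool_rot: [-0.0, 0.788, -0.616, 0.0]
force: [3.7, -4.2, -0.6]
width: 0.0135
grip_force: 33.3
```

```bash
python3 avg.py; python3 s.py
```

```text
Mz -0.012 sd 0.0202
t 17.0667 tcp [0.4513 0.1675 0.0379] w 0.0134 F [ 3.97 -3.93 -0.07] M [-1.2091 -1.4729 -0.0251] q6 -0.532 yaw -165.99 tau6 0.0255
```

```bash
python3 - <<'E'
from h import *
st=state(); im=grab_frame("wrist")[:,:,::-1]; cv2.imwrite("pics/w6.png",im); np.save("w6.npy",np.r_[st["tcp_pos"],st["tool_rot"]])
p=np.load("holder.npy");W=cam("wrist",st);c,n=np.cos(p[2]),np.sin(p[2])
w=lambda x,y,z:[p[0]+c*x-n*y,p[1]+n*x+c*y,z]
for nm,q in dict(pad=(0,-.0605,.042),wall=(0,-.094,.044),roll=(0,-.03,.05),padL=(.031,-.0605,.042),padR=(-.031,-.0605,.042)).items(): print(nm,w2px(W,w(*q)).round(0))
E
```

```text
pad [ 339. -123.]
wall [ 346. -289.]
roll [334. -14.]
padL [ 233. -129.]
padR [ 444. -118.]
```

View pics/w6.png

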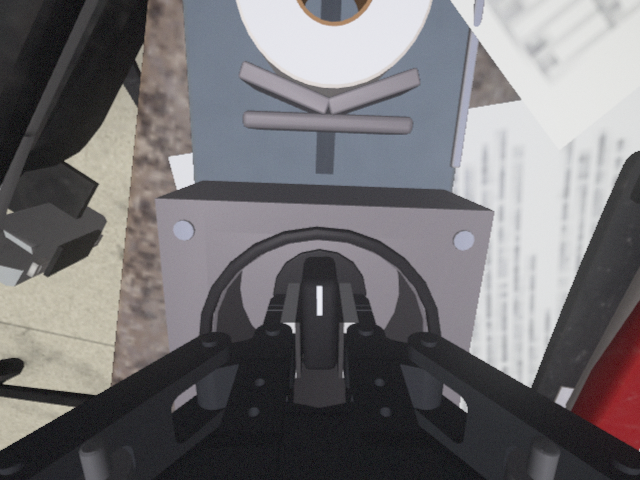

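The wrist view shows the roll seated in the V, with its rim at (333,87) and the V bottom at (330,108). The pad is out of frame, so I'll rely on torque taken while moving, in small steps.

Emit:
play_rows --series '[{"xyz":[0,0,0],"rot":[0,0,0.02]},{"xyz":[0,0,0],"rot":[0,0,0.035]}]'

```text
time: 17.28
tcp_pos: [0.4513, 0.1675, 0.0379]
tool_rot: [-0.0, 0.779, -0.627, 0.0]
force: [4.2, -3.3, -0.1]
width: 0.0132
grip_force: 33.5
```

```bash
python3 s.py
```

```text
t 17.2833 tcp [0.4513 0.1675 0.0379] w 0.0132 F [ 4.25 -3.34 -0.1 ] M [-1.3038 -1.3874  0.1187] q6 -0.56 yaw -167.59 tau6 0.0481
```

Emit:
play_rows --series '[{"xyz":[0,0,0],"rot":[0,0,0.02]}]'

```text
time: 17.37
tcp_pos: [0.4513, 0.1675, 0.0379]
tool_rot: [-0.0, 0.774, -0.633, 0.0]
force: [3.9, -3.8, 0.1]
width: 0.0134
grip_force: 33.5
```

```bash
python3 s.py
```

```text
t 17.3667 tcp [0.4513 0.1675 0.0379] w 0.0134 F [ 3.94 -3.8   0.1 ] M [-1.2501 -1.4257  0.1332] q6 -0.575 yaw -168.48 tau6 0.1682
```

Emit:
play_rows --series '[{"xyz":[0,0,0],"rot":[0,0,0.02]}]'

```text
time: 17.45
tcp_pos: [0.4513, 0.1675, 0.0379]
tool_rot: [-0.0, 0.769, -0.639, 0.0]
force: [4.0, -3.3, -1.1]
width: 0.0134
grip_force: 33.5
```

```bash
python3 s.py
```

```text
t 17.45 tcp [0.4513 0.1675 0.0379] w 0.0134 F [ 4.03 -3.34 -1.09] M [-1.2407 -1.4325  0.0501] q6 -0.591 yaw -169.39 tau6 0.1224
```

Emit:
play_rows --series '[{"xyz":[0,0,0],"rot":[0,0,0.02]}]'

```text
time: 17.53
tcp_pos: [0.4514, 0.1675, 0.0379]
tool_rot: [-0.0, 0.764, -0.645, 0.0]
force: [3.7, -3.1, 0.3]
width: 0.0134
grip_force: 33.5
```

```bash
python3 s.py
```

```text
t 17.5333 tcp [0.4514 0.1675 0.0379] w 0.0134 F [ 3.74 -3.06  0.34] M [-1.2001 -1.3909  0.1981] q6 -0.607 yaw -170.29 tau6 0.1072
```

Emit:
play_rows --series '[{"xyz":[0,0,0],"rot":[0,0,0.02]}]'

```text
time: 17.62
tcp_pos: [0.4513, 0.1675, 0.0379]
tool_rot: [-0.0, 0.759, -0.651, 0.0]
force: [3.6, -4.3, -0.9]
width: 0.0131
grip_force: 33.5
```

```bash
python3 s.py
```

```text
t 17.6167 tcp [0.4513 0.1675 0.0379] w 0.0131 F [ 3.6  -4.3  -0.89] M [-1.2801 -1.4673  0.1251] q6 -0.623 yaw -171.19 tau6 0.0987
```

Emit:
play_rows --series '[{"xyz":[0,0,0],"rot":[0,0,0.02]}]'

```text
time: 17.7
tcp_pos: [0.4514, 0.1675, 0.0379]
tool_rot: [-0.0, 0.754, -0.657, 0.0]
force: [3.4, -3.9, -0.2]
width: 0.0129
grip_force: 33.6
```

```bash
python3 s.py
```

```text
t 17.7 tcp [0.4514 0.1675 0.0379] w 0.0129 F [ 3.4  -3.91 -0.2 ] M [-1.2064 -1.3869  0.1413] q6 -0.638 yaw -172.09 tau6 0.0907
```

Emit:
play_rows --series '[{"xyz":[0,0,0],"rot":[0,0,0.02]}]'

```text
time: 17.78
tcp_pos: [0.4514, 0.1675, 0.0379]
tool_rot: [-0.0, 0.749, -0.663, 0.0]
force: [4.5, -2.8, -0.2]
width: 0.0134
grip_force: 33.6
```

```bash
python3 s.py; python3 avg.py
```

```text
t 17.7833 tcp [0.4514 0.1675 0.0379] w 0.0134 F [ 4.48 -2.82 -0.22] M [-1.2733 -1.4278  0.1998] q6 -0.654 yaw -172.98 tau6 0.0827
Mz 0.0777 sd 0.0626
```

```bash
python3 avg.py; python3 avg.py;python3 s.py
```

```text
Mz 0.0396 sd 0.0164
Mz 0.0526 sd 0.029
t 18.9833 tcp [0.4514 0.1675 0.0379] w 0.013 F [ 3.81 -3.5   0.11] M [-1.2319 -1.4324  0.0625] q6 -0.653 yaw -172.95 tau6 -0.0429
```

Emit:
play_rows --series '[{"xyz":[0,0,0],"rot":[0,0,0.02]}]'

```text
time: 19.07
tcp_pos: [0.4514, 0.1675, 0.0379]
tool_rot: [-0.0, 0.744, -0.668, 0.0]
force: [3.3, -3.8, -1.1]
width: 0.0132
grip_force: 33.6
```

```bash
python3 s.py
```

```text
t 19.0667 tcp [0.4514 0.1675 0.0379] w 0.0132 F [ 3.26 -3.77 -1.07] M [-1.2563 -1.3955  0.122 ] q6 -0.669 yaw -173.84 tau6 0.2678
```

Emit:
play_rows --series '[{"xyz":[0,0,0],"rot":[0,0,0.02]}]'

```text
time: 19.15
tcp_pos: [0.4513, 0.1675, 0.0379]
tool_rot: [-0.0, 0.739, -0.674, 0.0]
force: [3.9, -4.3, -1.0]
width: 0.0134
grip_force: 33.7
```

```bash
python3 s.py; python3 avg.py; python3 avg.py; python3 avg.py; python3 s.py
```

```text
t 19.15 tcp [0.4513 0.1675 0.0379] w 0.0134 F [ 3.91 -4.34 -1.04] M [-1.2603 -1.4413  0.1681] q6 -0.685 yaw -174.78 tau6 0.0982
Mz 0.0677 sd 0.0603
Mz 0.0553 sd 0.0335
Mz 0.0721 sd 0.0193
t 20.35 tcp [0.4514 0.1675 0.0379] w 0.0133 F [ 4.87 -2.88 -0.22] M [-1.2318 -1.4431  0.0566] q6 -0.685 yaw -174.75 tau6 -0.0621
```

Emit:
play_rows --series '[{"xyz":[0,0,0],"rot":[0,0,0.02]},{"xyz":[0,0,0],"rot":[0,0,0.04]}]'

```text
time: 20.52
tcp_pos: [0.4514, 0.1675, 0.0379]
tool_rot: [-0.0, 0.728, -0.686, 0.0]
force: [4.0, -3.7, -2.2]
width: 0.0134
grip_force: 33.7
```

```bash
python3 s.py; python3 avg.py; python3 avg.py; python3 avg.py; python3 s.py
```

```text
t 20.5167 tcp [0.4514 0.1675 0.0379] w 0.0134 F [ 3.95 -3.69 -2.16] M [-1.3004 -1.426   0.2254] q6 -0.717 yaw -176.58 tau6 0.082
Mz 0.1138 sd 0.0528
Mz 0.0728 sd 0.0282
Mz 0.0715 sd 0.0327
t 21.7167 tcp [0.4513 0.1675 0.0379] w 0.0135 F [ 4.9  -4.46 -1.09] M [-1.2253 -1.4243  0.0975] q6 -0.716 yaw -176.55 tau6 -0.0806
```

Clamping is now about 6 N on both torque measures, so I'll release and withdraw.

Emit:
play_rows --series '[{"xyz":[0,0,0],"rot":[0,0,0]},{"xyz":[0,0,0],"rot":[0,0,0]},{"xyz":[0,0,0],"rot":[0,0,0]},{"xyz":[0,0,0],"rot":[0,0,0]},{"xyz":[0,0,0],"rot":[0,0,0]}]' --grip 0.3

```text
time: 22.13
tcp_pos: [0.4509, 0.1679, 0.0377]
tool_rot: [-0.0, 0.728, -0.685, -0.0]
force: [-0.0, -0.9, -0.1]
width: 0.03
grip_force: 0.0
```

Emit:
play_rows --series '[{"xyz":[0,0,-0.05],"rot":[0,0,0]},{"xyz":[0,0,-0.12],"rot":[0,0,0]},{"xyz":[0,0,-0.25],"rot":[0,0,0]},{"xyz":[0,0,-0.4],"rot":[0,0,0]},{"xyz":[0,0,-0.6],"rot":[0,0,0]},{"xyz":[0,0,-0.8],"rot":[0,0,0]},{"xyz":[0,0,-0.95],"rot":[0,0,0]},{"xyz":[0,0,-0.95],"rot":[0,0,0]},{"xyz":[0,0,-0.95],"rot":[0,0,0]},{"xyz":[0,0,-0.95],"rot":[0,0,0]}]'

```text
time: 22.97
tcp_pos: [0.4508, 0.1676, 0.2277]
tool_rot: [-0.0, 0.728, -0.685, -0.0]
force: [-0.8, 0.2, -0.4]
width: 0.0296
grip_force: 0.0
```

```bash
python3 - <<'E'
from h import *
st=state(); im=grab_frame("wrist"); W=cam("wrist",st); print(st["tcp_pos"],st["force"])
p=np.load("holder.npy");c,n=np.cos(p[2]),np.sin(p[2])
inv=lambda w:(R.from_euler('z',-p[2]).as_matrix()@np.array([w[0]-p[0],w[1]-p[1],w[2]])).round(4)
g=cv2.cvtColor(im,cv2.COLOR_RGB2GRAY)
cs=cv2.HoughCircles(cv2.GaussianBlur(g,(5,5),1),cv2.HOUGH_GRADIENT,1,20,param1=80,param2=22,minRadius=25,maxRadius=45)
for u,v,r in cs[0][:6]: print(u,v,r,inv(px2w(W,u,v,.05)))
# brightness profile on holder axis (z=.042) from wall to guide
for y in np.arange(-.1,.03,.002):
    u,v=w2px(W,[p[0]-n*y+c*.02,p[1]+c*y+n*.02,.042]); print(round(y,3),int(g[int(round(v)),int(round(u))]),end="; ")
# knob marker (white) in the well
ks=w2px(W,[p[0]-n*.084,p[1]+c*.084,.05]).astype(int); s=g[ks[1]-18:ks[1]+18,ks[0]-18:ks[0]+18]; print(ks)
ys,xs=np.where(s>200); q=np.array([inv(px2w(W,a+ks[0]-18,b+ks[1]-18,.05))[:2] for a,b in zip(xs,ys)]); print(len(q),q.round(4).tolist()[:40])
E
```

```text
[0.4507857  0.16764928 0.22770362] [-0.84773016  0.20562854 -0.37137941]
318.5 216.5 42.2 [0.     0.0834 0.05  ]
294.5 76.5 40.0 [ 0.0025 -0.0349  0.05  ]
328.5 362.5 42.2 [0.0121 0.2376 0.05  ]
547.5 86.5 25.4 [-0.2015  0.0024  0.05  ]
-0.1 28; -0.098 31; -0.096 23; -0.094 100; -0.092 164; -0.09 168; -0.088 165; -0.086 169; -0.084 160; -0.082 165; -0.08 173; -0.078 166; -0.076 82; -0.074 87; -0.072 86; -0.07 73; -0.068 51; -0.066 54; -0.064 48; -0.062 42; -0.06 45; -0.058 233; -0.056 234; -0.054 235; -0.052 234; -0.05 235; -0.048 235; -0.046 235; -0.044 234; -0.042 234; -0.04 234; -0.038 234; -0.036 234; -0.034 235; -0.032 234; -0.03 235; -0.028 235; -0.026 234; -0.024 234; -0.022 233; -0.02 235; -0.018 234; -0.016 235; -0.014 234; -0.012 226; -0.01 130; -0.008 161; -0.006 176; -0.004 166; -0.002 101; 0.0 134; 0.002 138; 0.004 111; 0.006 167; 0.008 146; 0.01 135; 0.012 135; 0.014 134; 0.016 134; 0.018 133; 0.02 134; 0.022 135; 0.024 133; 0.026 134; 0.028 133; [318 217]
27 [[-0.0001, 0.0672], [-0.001, 0.0673], [-0.0018, 0.0674], [0.0001, 0.0681], [-0.0008, 0.0682], [-0.0017, 0.0683], [0.0002, 0.069], [-0.0007, 0.0691], [-0.0016, 0.0692], [-0.0006, 0.07], [-0.0015, 0.0701], [-0.0004, 0.0709], [-0.0013, 0.071], [-0.0003, 0.0718], [-0.0012, 0.0719], [-0.0002, 0.0727], [-0.0011, 0.0728], [-0.0, 0.0736], [-0.0009, 0.0737], [0.0001, 0.0745], [-0.0008, 0.0746], [0.0002, 0.0754], [-0.0007, 0.0755], [0.0004, 0.0763], [-0.0005, 0.0764], [0.0005, 0.0772], [-0.0004, 0.0773]]
```

The roll sits at y≈−0.034 of the holder between guide and pad, and the knob stayed where it was after release (marker at 98.5°, gripper turn 98.4°). Handing in.

```bash
python3 -c "
from cell import *
print(close_job())"
```

```text
the job is handed in; nothing more can be done
None
```

I stood the smallest roll upright in the bay, released it and clamped it with the knob at an estimated 6 N (from noisy torque readings, snug being 5–8 N). The arm withdrew clear, and the job was handed in at about 23 s, with no verdict returned.

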